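# Free the caked guide knob and snug up the flatbread stack

## Robot

A 6-joint arm with a two-finger parallel gripper is mounted at the origin on the work surface. World frame = base frame: x ahead of the robot, y to its left, z up, the work surface at z = 0. Lengths are in m, angles in rad, forces in N, time in s.
With the tool pointing down it reaches from about 0.3 to 0.775 m from the base axis. Payload 14.6 kg.
Tool frame: the origin (TCP) lies at the very end of the fingers, on their centre line; the grasp point (between the pads) lies manip.grasp_offset behind it (manip.grasp_offset is the distance from the TCP to the grasp point, in m); z points along the fingers, y is the direction in which the jaws open and shut (so a half turn about z gives the same grasp; the last joint's range is limited). The gripper opens to 85 mm and grips with 20 to 120 N. Pads are 22 mm wide; open, the fingers measure 114 mm over their backs; the gripper's body (76 mm by 85 mm) begins 54 mm behind the grasp point. The pads swing forward as they close: fully open they stand 13 mm farther back than shut.
Start: joints at [1.113, 0.3, 1.521, -0, 1.321, -0.067], TCP at [0.21, 0.509, 0.196] pointing down, gripper open.
Joint ranges: [-3.03, 3.03], [-0.79, 2.21], [0.23, 2.52], [-1.04, 4.18], [0, 3.07], [-2.55, 2.55]. Speed limits (rad/s): [2.22, 2.22, 2.57, 3.14, 3.14, 3.14].

## Interface

Orientations are given as a rotation vector (axis times angle).
In Python, from station import manip, optics, ticket, nets gives the robot as it stands.
- The arm moves only by the tool jog_arm, never from a script. Its argument "moves" is a list of rows, each an object with "dp": the shift along the tool's x, y, z in m, a list of three; "dr": the turn, a rotation vector about the tool's x, y, z in rad, a list of three. A call has 1 to 12 rows; each row is the pose to reach, as a shift and turn from the pose measured when the call began, along the tool's axes at that moment; what a row does not reach only later rows make up. A row lasts 1/8 s, in which the tool goes at most 62.5 mm and 10.7 degrees, less where a joint would pass 70% of its speed; a pose out of reach is approached as far as the arm can. A call with a gripper value outside its range is refused whole. "claw" is the closure, from 0 (fully open) to 1 (shut), set as the call begins (left out, the last holds). The fingers move at their own pace and stop on an object; "newtons" is the grip in N (left out, the last holds). Time passes only in rows, so rows that repeat a pose let the fingers close. It gives the time, the measured TCP pose, the force and the opening at its end, in the units of the state.
- manip.read_state(): the state, without advancing time (a new reading comes with each control period).
- optics.read_camera(name): name is "scene" or "top" or "wrist"; returns the picture (420x560x3 uint8, blue, green, red); there is no depth.
- optics.camera_model(name): a dict with "fx", "fy", "cx", "cy" (pixels), "R" (3x3) and "t" (3): a world point X has camera coordinates R X + t. Camera axes: x right, y down, z forward; pixel columns grow to the right and rows downward; lengths in m; the calibration is good to about 2 mm. A picture is of the moment at which its call begins: read the wrist's pose just before it. camera_model takes no time and is no camera call; for the wrist camera it gives the pose at the moment of the call.
- ticket.hand_in(): hands the job in, once; it reports no verdict.
Trained networks look in the newest picture that a camera, given by its name, has taken for a name from the list of things; names that differ only in an ending like _2 or _b are one class to them, and where a whole thing is asked for, a point or a joint stands for the part that bears it (a point fixed in the world has none). Each returns a list of dicts, best first, with "confidence" (0 to 1); they miss things now and then, are a little off and sometimes report something else, mostly with a low value. They report only what shows in the picture. A call takes as long as a camera call.
- nets.recognise(query, camera): "point" ([column, row] in pixels, amid what is visible of it).
- nets.masks_of(query, camera): "mask" (420x560 bool, what is visible of it) and "point" ([column, row] in pixels, amid what is visible of it).
The state is a dict: "clock": time; "q": joint angles; "qd": joint speeds; "joint_efforts": joint torques, N m; "tool_pos": TCP position; "orientation": TCP orientation; "force": force on the tool from outside, world axes, zero at the start; "wrist_torque": the same for the moment, N m; "opening": opening from 0.0 (shut) to 1.0 (fully open).
Only numpy, scipy, OpenCV 4.12 (cv2) and the standard library are available. Lean on these libraries where they do the work, as an engineer would, in place of code of your own. Each camera call takes 0.05 s, during which the arm holds its last target.

## Task

The bar knob of the flatbread packing frame is caked with flour and stuck: grip it, break it loose with a short firm clockwise twist, then keep turning it smoothly so that the guide winds in until you feel its sprung plate hold the stack of crisp flatbreads snugly against the back fence, without crushing them. Then let go of the knob. Work only through the knob, keep off the guide, and leave the other things on the table where they are.

Things in the scene. Friction and masses are not known exactly. Their poses are not given: they have to be found in the camera images.
- frame: Packing frame fixed to the table: aluminium base plate 190 (x) by 325 (y) by 10 mm. Origin on the table under the knob's axis. Its +y runs from the knob along the bread bay to the back fence (inner face at y = 233.5 mm, top 60 mm above the table). The grey knob housing, 50 by 60 mm, stands at the origin; its top is 60 mm above the table.
- bay (a point): Middle of the bread bay, on the plate. Between guide and fence lies a loose stack of three hand-made crisp flatbreads, each 9 mm thick, 80 g, oval: 144 mm the short way, 158 mm the long way. They lie turned together by an unknown angle, a few mm off, and slide easily to the fence. So the width to clamp, and the knob angle where the plate meets them, is not measured and must be felt.
- knob_grip (a point): Middle of the knob's upright grip bar (black, 64 mm long, 16 mm thick, from 68 to 102 mm above the table), on the knob's vertical axis, 91 mm above the table. x runs along the bar, y across its thickness. The disc under the bar, 42 mm wide, has its top 68 mm above the table: keep fingertips above it.
- knob (a joint): Turn of the knob, rad: 0 at the start (stuck), growing clockwise from above, stop at 2.2 (breads crushed). It holds fast to about 0.5 N m; the caking gives way within 0.25 rad, then drag is an even 0.12 N m, so it stays where left. Each rad moves the guide 16 mm to the fence. Plate meets breads between 0.4 and 1.3 rad; then torque rises 0.016 N m per newton on the plate.
- guide: Guide carriage: upright aluminium plate 130 mm wide, top 48 mm above the table, on a rack driven by the knob along the frame's y; origin at the frame's when the knob is at 0. On its bread side it carries a steel sprung plate (surface 69 mm from the origin; 3 N per mm of give). Not to be touched. Snug: about 3 to 10 N on the plate, 0.06 to 0.21 rad of knob past first pressing; over 14 N the breads crack.
- flour_jar: White screw-lid jar, 72 mm diameter, 120 mm high, origin under its centre. Bystander.
- brush: Wooden-handled brush lying on the table, origin at its underside. Bystander.
- bowl: Steel bowl, 110 mm wide, 50 mm high, origin under its centre. Bystander.

How it is judged:
By the outcome, as a careful person would: the job done as asked, in the order asked, and still so for the second after the job is handed in, with the robot touching nothing.
It also fails if it takes over 48 s, if anything falls off the work surface, if the arm or the gripper's body presses on something with over 40 N, if the wrist force passes 120 N, or if a joint passes its speed limit or range.

## Working session

There is one attempt and no reset: what is moved stays moved. The work goes in short steps, Python scripts to look and compute and a tool call to move; the robot and the scene stay as the last step left them, time stands still between calls to the robot, and variables do not carry over. Pictures are saved under pics/ and viewed, and the job is handed in when it is done.

Besides the shell and the picture viewer there is one more tool, called after "Call:" as a command line: name --argument value ..., lists and objects as JSON in quotes. jog_arm: Moves the arm, as the interface text tells. Its arguments: {"type":"object","properties":{"moves":{"type":"array"},"claw":{"type":"number"},"newtons":{"type":"number"}},"required":["moves"]}

```bash
mkdir -p pics; python3 - <<'E'
from station import manip, optics, nets
import cv2,numpy as np
s=manip.read_state(); print(s, manip.grasp_offset)
for c in ["scene","top"]:
    im=optics.read_camera(c); cv2.imwrite(f"pics/{c}0.png",im)
    m=optics.camera_model(c); print(c,m)
    for q in ["knob_grip","frame","guide"]:
        print(q,[(r['point'],r['confidence']) for r in nets.recognise(q,c)][:3])
E
```

```text
{'clock': 0.0, 'q': array([ 1.11339975e+00,  3.00461992e-01,  1.52160789e+00, -1.63196456e-05,
        1.32067753e+00, -6.65598389e-02]), 'qd': array([ 0.00079187, -0.00018307,  0.00038324,  0.00020109, -0.00063528,
       -0.00196867]), 'joint_efforts': array([-3.13737910e-03, -5.43480957e+01, -3.61809468e+01, -1.47979581e-04,
        3.93058261e-03, -5.35292685e-06]), 'tool_pos': array([0.20939177, 0.50827887, 0.19511499]), 'orientation': array([-6.09963462e-01, -3.08151956e+00,  1.75827861e-03]), 'force': array([-1.0068402 ,  0.43538108,  0.0909671 ]), 'wrist_torque': array([ 0.01570751,  0.0437766 , -0.00116851]), 'opening': 0.9985186643093309} 0.0187
scene {'fx': 478.6281409554323, 'fy': 478.6281409554323, 'cx': 292.61752997253325, 'cy': 204.14629483849816, 'R': array([[ 0.88525848,  0.46506973, -0.00525157],
       [ 0.33451767, -0.6445167 , -0.68752902],
       [-0.32313365,  0.60688415, -0.72613791]]), 't': array([-0.39886003, -0.23023204,  1.42093205])}
knob_grip [([308.6, 155.5], 0.91)]
frame [([328.1, 167.1], 0.81)]
guide [([324.3, 165.7], 0.81), ([330.9, 164.8], 0.66)]
top {'fx': 493.55215315449334, 'fy': 493.55215315449334, 'cx': 281.6734368131824, 'cy': 222.7787304976999, 'R': array([[ 0.13813281, -0.9904094 ,  0.00292521],
       [-0.96351363, -0.13506415, -0.23108257],
       [ 0.22926144,  0.0291016 , -0.97292975]]), 't': array([-0.20234068,  0.52794538,  0.95037814])}
knob_grip [([214.8, 239.7], 0.9)]
frame [([190.7, 232.8], 0.92)]
guide [([189.8, 237.4], 0.56), ([190.0, 231.4], 0.25)]
```

View pics/scene0.png

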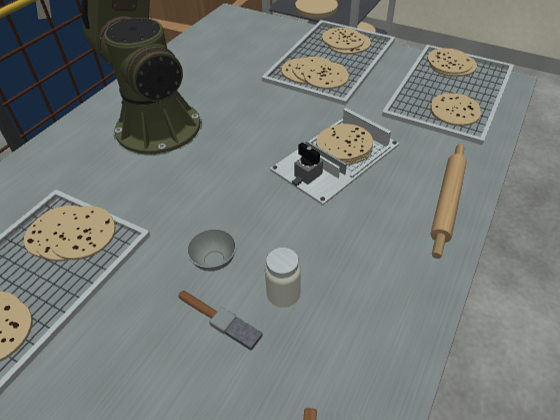

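View pics/top0.png

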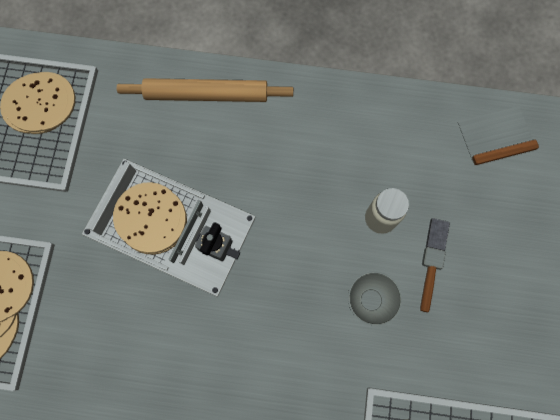

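```bash
cat > h.py <<'E'
import numpy as np,cv2
from station import manip, optics, nets
def ray(m,p,z):
    d=m['R'].T@np.array([(p[0]-m['cx'])/m['fx'],(p[1]-m['cy'])/m['fy'],1.]); o=-m['R'].T@m['t']
    return o+d*(z-o[2])/d[2]
def proj(m,X):
    c=np.asarray(X)@m['R'].T+m['t']; return np.c_[c[...,0]/c[...,2]*m['fx']+m['cx'],c[...,1]/c[...,2]*m['fy']+m['cy']]
E
python3 - <<'E'
from h import *
for c in ["top","scene"]:
    m=optics.camera_model(c); im=cv2.imread(f"pics/{c}0.png")
    p={'top':[214.8,239.7],'scene':[308.6,155.5]}[c]
    print(c,ray(m,p,.085))
    if c=='top': cv2.imwrite('pics/topc.png',cv2.resize(im[140:310,70:270],None,fx=4,fy=4,interpolation=cv2.INTER_CUBIC)[:600,:800] if 0 else cv2.resize(im[150:300,70:270],None,fx=4,fy=4,interpolation=cv2.INTER_CUBIC))
    else: cv2.imwrite('pics/scenec.png',cv2.resize(im[100:210,260:410],None,fx=5,fy=5,interpolation=cv2.INTER_CUBIC))
E
```

```text
top [ 0.49282053 -0.0011588   0.085     ]
scene [ 0.49683147 -0.00110533  0.085     ]
```

View pics/topc.png

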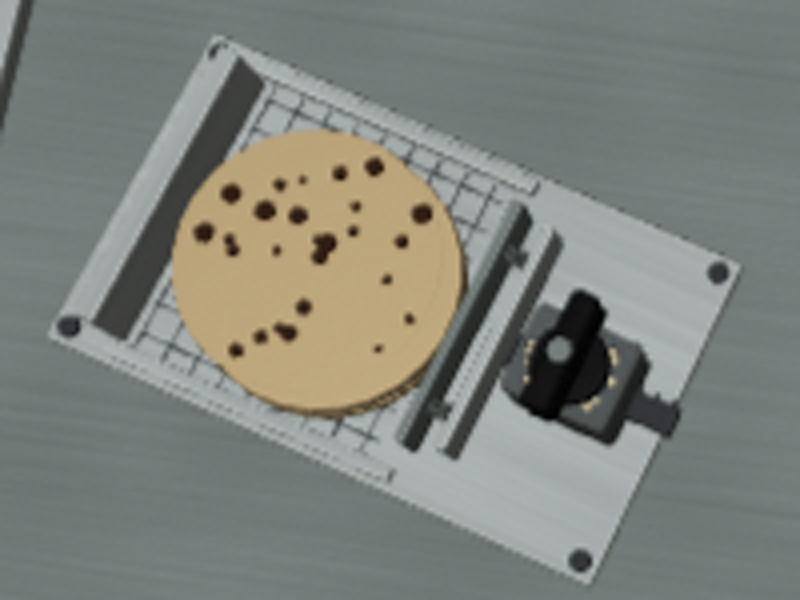

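View pics/scenec.png

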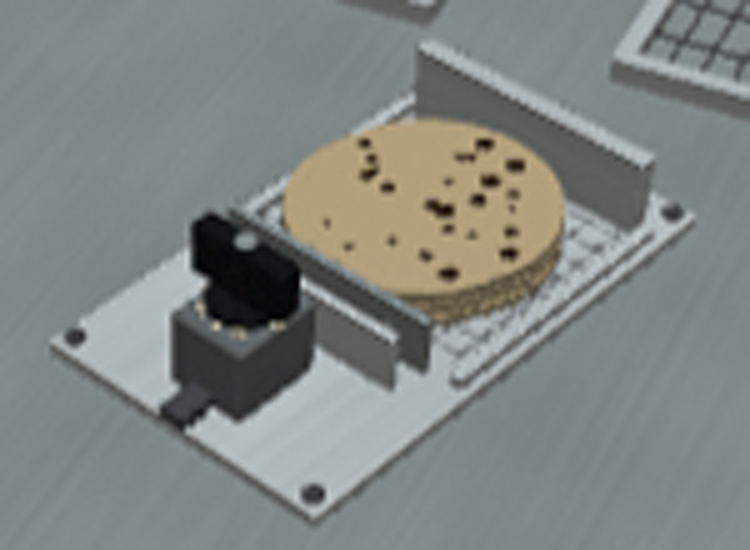

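```bash
python3 - <<'E'
from h import *
m=optics.camera_model("top"); im=cv2.imread("pics/top0.png")
c=[(218,37),(740,265),(592,583),(52,333)]
P=np.array([ray(m,(70+(x+.5)/4-.5,150+(y+.5)/4-.5),.01) for x,y in c]);print(P)
print([np.linalg.norm(P[i]-P[(i+1)%4]) for i in range(4)])
d=P[0]-P[1]+P[3]-P[2]; print('frame +y dir yaw',np.arctan2(d[1],d[0]))
e=P[0]-P[3]+P[1]-P[2];print('frame long x dir',np.arctan2(e[1],e[0]))
# bar mask top: dark black at z=.102
g=im.max(2); roi=np.zeros_like(g); roi[215:260,195:235]=1
k=((g<28)&(roi>0)); 
print(k.sum()); ys,xs=np.nonzero(k)
for v in range(215,260): print(''.join('%4d'%t for t in g[v,195:235]))
E
```

```text
[[ 0.65930025  0.24184307  0.01      ]
 [ 0.57025532 -0.06555792  0.01      ]
 [ 0.39043001 -0.01489519  0.01      ]
 [ 0.48176977  0.29442221  0.01      ]]
[np.float64(0.32003806384969546), np.float64(0.1868257356782826), np.float64(0.32252163372073767), np.float64(0.185153012268137)]
frame +y dir yaw 1.286242526970571
frame long x dir -0.2812470531716181
378
  45  48  64  73  62  63 108 168 173 139  76  64  65  80 150 168 170 171 170 171 171 172 172 173 173 173 175 174 174 173 171 170 169 170 170 171 173 172 171 169
  44  43  66 117  88  83 155 172 178  94  66  65  63 122 163 168 168 169 169 170 171 171 172 172 173 173 173 174 174 174 174 172 171 170 169 169 171 171 172 171
  43  44 113 156 155 131 170 173 138  77  64  65  81 157 173 171 169 169 168 169 170 170 171 171 172 173 173 173 173 174 175 175 175 174 171 169 170 169 171 172
  43  63 150 168 169 169 173 178  95  66  65  65 121 169 175 175 173 172 170 169 169 170 172 172 171 172 172 173 173 174 174 174 175 176 175 175 173 170 170 169
  45 117 168 174 172 176 175 139  76  65  64  64 151 169 172 174 176 176 175 172 170 171 170 
[... 5807 characters left out ...]
  73  40  33  33  30 108 117  74  53  56  56  57  57  57
 178 178 179 179 180 180 179 177 177 178 178 169 166 168 158 127  73  41  36  44  51  58  78  83  84  79  54  34  32  31  52 157 168 157 153 124  76  52  56  56
 177 179 178 177 178 180 180 179 178 177 177 177 178 178 177 170 159 127  73  40  37  39  48  57  69  61  40  32  31  31 109 171 179 180 178 169 155 123  74  53
 174 176 178 178 179 177 179 179 180 180 179 178 176 176 177 177 178 170 158 127  94  48  35  40  44  42  35  32  30  52 152 172 175 178 178 180 179 169 156 125
 175 175 174 175 176 177 178 178 178 179 180 181 179 177 176 175 177 177 177 170 162 154 125  72  40  36  35  33  30 108 167 174 175 175 175 178 179 178 180 159
```

```bash
python3 - <<'E'
from h import *
m=optics.camera_model("top"); im=cv2.imread("pics/top0.png")
c=[(213,222.5),(219,224.3),(206,252.7),(199.5,249.5)]
P=np.array([ray(m,x,.102) for x in c]);print(P,P.mean(0))
print([np.linalg.norm(P[i]-P[(i+1)%4]) for i in range(4)])
d=P[0]-P[3]+P[1]-P[2];print('bar yaw',np.arctan2(d[1],d[0]))
print('dot',ray(m,(209.5,237.5),.102))
big=cv2.resize(im[150:300,70:270],None,fx=4,fy=4,interpolation=cv2.INTER_CUBIC)
sc=optics.camera_model("scene"); ims=cv2.imread("pics/scene0.png"); bigs=cv2.resize(ims[100:210,260:410],None,fx=5,fy=5,interpolation=cv2.INTER_CUBIC)
def box(o,yaw,hx,hy,z):
    R=np.array([[np.cos(yaw),-np.sin(yaw)],[np.sin(yaw),np.cos(yaw)]])
    q=np.array([[-hx,-hy],[hx,-hy],[hx,hy],[-hx,hy]])@R.T+o
    return np.c_[q,np.full(4,z)]
o=P.mean(0)[:2]
for mm,b,off,s in[(m,big,(70,150),4),(sc,bigs,(260,100),5)]:
    for B,col in[(box(o,-.2846,.032,.008,.102),(0,0,255)),(box(o,-.2846,.025,.03,.06),(0,255,0)),(box(o,-.2846,.032,.008,.068),(255,0,255))]:
        q=(proj(mm,B)-off+.5)*s-.5
        cv2.polylines(b,[q.round().astype(int)],True,col,1)
cv2.imwrite('pics/ov.png',big);cv2.imwrite('pics/ovs.png',bigs)
E
```

```text
[[ 0.52328202  0.00543533  0.102     ]
 [ 0.52133199 -0.00686164  0.102     ]
 [ 0.4620289   0.00864156  0.102     ]
 [ 0.46648617  0.02223127  0.102     ]] [0.49328227 0.00736163 0.102     ]
[np.float64(0.012450622246382825), np.float64(0.06129605427910669), np.float64(0.014302008952371097), np.float64(0.05922728740229426)]
bar yaw -0.2713420254271895
dot [0.49263047 0.00708425 0.102     ]
```

View pics/ov.png

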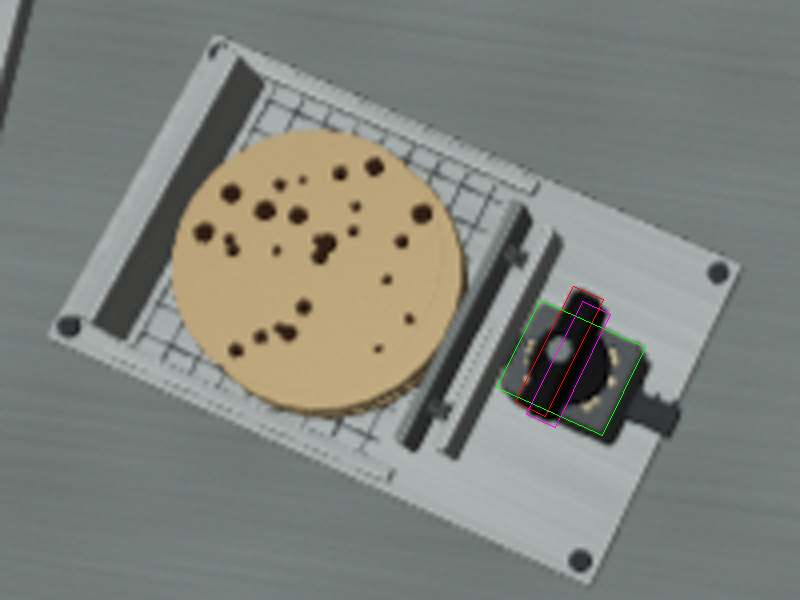

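View pics/ovs.png

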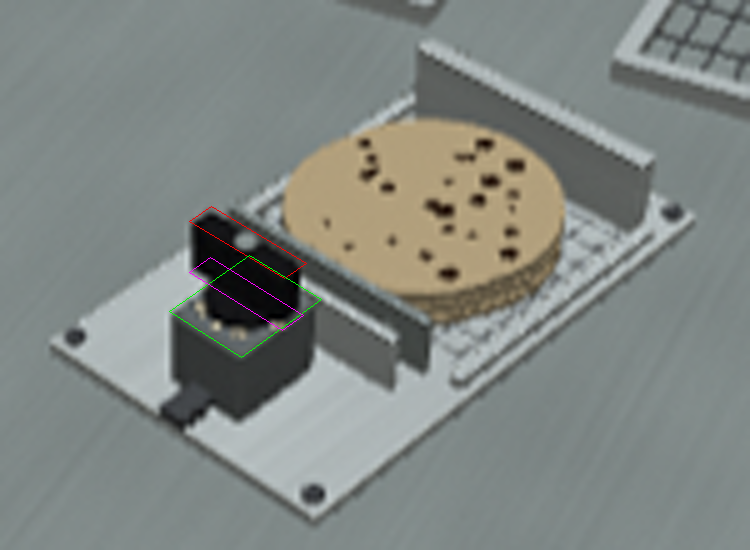

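```bash
cat >> h.py <<'E'
from scipy.spatial.transform import Rotation as Ro
YB=-0.2846; KN=np.array([0.4922,0.005])
def target(p,yaw_y):
    # tool down with tool y at yaw_y ; returns dp, dr
    s=manip.read_state(); R0=Ro.from_rotvec(s['orientation'])
    y=np.array([np.cos(yaw_y),np.sin(yaw_y),0]); z=np.array([0,0,-1.]); x=np.cross(y,z)
    R1=Ro.from_matrix(np.c_[x,y,z])
    return R0.inv().apply(np.array(p)-s['tool_pos']).round(4),(R0.inv()*R1).as_rotvec().round(4)
E
python3 - <<'E'
from h import *
print(target([.4922,.005,.2],YB+np.pi/2))
E
```

```text
(array([-0.4532, -0.3578, -0.0044]), array([-0.0002, -0.    , -0.1062]))
```

Call:
jog_arm --moves '[{"dp":[-0.453,-0.358,-0.004],"dr":[0,0,-0.106]},{"dp":[-0.453,-0.358,-0.004],"dr":[0,0,-0.106]},{"dp":[-0.453,-0.358,-0.004],"dr":[0,0,-0.106]},{"dp":[-0.453,-0.358,-0.004],"dr":[0,0,-0.106]},{"dp":[-0.453,-0.358,-0.004],"dr":[0,0,-0.106]},{"dp":[-0.453,-0.358,-0.004],"dr":[0,0,-0.106]},{"dp":[-0.453,-0.358,-0.004],"dr":[0,0,-0.106]},{"dp":[-0.453,-0.358,-0.004],"dr":[0,0,-0.106]},{"dp":[-0.453,-0.358,-0.004],"dr":[0,0,-0.106]},{"dp":[-0.453,-0.358,-0.004],"dr":[0,0,-0.106]},{"dp":[-0.453,-0.358,-0.004],"dr":[0,0,-0.106]},{"dp":[-0.453,-0.358,-0.004],"dr":[0,0,-0.106]}]' --claw 0

```text
clock: 1.9
tool_pos: [0.4915, 0.0062, 0.1997]
orientation: [-0.444, -3.11, -0.0]
force: [-0.1, -0.1, -0.3]
opening: 1.002
```

```bash
python3 - <<'E'
from h import *
m=optics.camera_model('wrist'); im=optics.read_camera('wrist'); cv2.imwrite('pics/w1.png',im)
s=manip.read_state(); print(s['clock'],s['q'],s['tool_pos'],s['force'],s['wrist_torque'])
print(m, -m['R'].T@m['t'])
print(target([.4922,.005,.2],YB+np.pi/2)); print(nets.recognise('knob_grip','wrist'))
E
```

```text
1.95 [-6.18407127e-02  1.65865918e-01  1.67636825e+00 -4.67685163e-05
  1.29931619e+00 -1.34955375e+00] [0.49152355 0.00622246 0.19979336] [-0.50360826 -0.4824353  -0.12344994] [0.00099583 0.03969252 0.01958497]
{'fx': 299.09243444601987, 'fy': 299.09243444601987, 'cx': 278.0680211790792, 'cy': 205.99705300181478, 'R': array([[ 2.79705483e-01,  9.60085547e-01,  7.64641274e-04],
       [ 9.16287298e-01, -2.67183207e-01,  2.98380163e-01],
       [ 2.86674781e-01, -8.27579365e-02, -9.54446800e-01]]), 't': array([-0.1435435 , -0.48827654,  0.24311797])} [0.4178557  0.02747469 0.37784496]
(array([-0.001 , -0.001 , -0.0002]), array([-0.    ,  0.0001,  0.0015]))
[{'point': [280.8, 191.0], 'confidence': 0.82}]
```

View pics/w1.png

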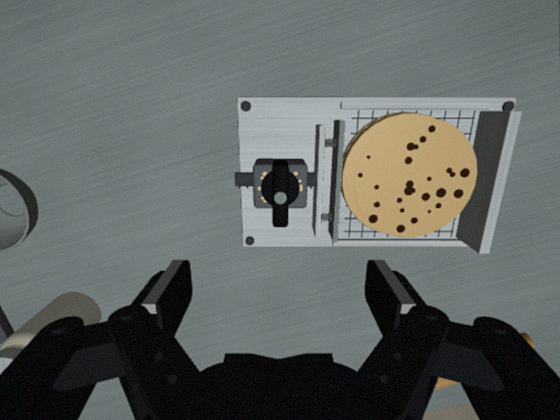

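```bash
cat > ov.py <<'E'
import sys
from h import *
def box(o,yaw,hx,hy,z):
    R=np.array([[np.cos(yaw),-np.sin(yaw)],[np.sin(yaw),np.cos(yaw)]])
    q=np.array([[-hx,-hy],[hx,-hy],[hx,hy],[-hx,hy]])@R.T+o
    return np.c_[q,np.full(4,z)]
def ov(src,m,o,yaw,out):
    im=cv2.imread(src); b=cv2.resize(im[140:240,220:340],None,fx=6,fy=6,interpolation=cv2.INTER_CUBIC)
    b=cv2.convertScaleAbs(b,alpha=1.8)
    for B,col in[(box(o,yaw,.032,.008,.102),(0,0,255)),(box(o,-.2846,.025,.03,.06),(0,255,0)),(box(o,yaw,.032,.008,.068),(255,0,255))]:
        q=(proj(m,B)-(220,140)+.5)*6-.5
        cv2.polylines(b,[q.round().astype(int)],True,col,1)
    cv2.imwrite(out,b)
E
python3 - <<'E'
from ov import *
m=optics.camera_model('wrist'); ov('pics/w1.png',m,KN,YB,'pics/w1o.png')
print(ray(m,(279.5,197.5),.102))
E
```

```text
[0.49307907 0.00725371 0.102     ]
```

View pics/w1o.png

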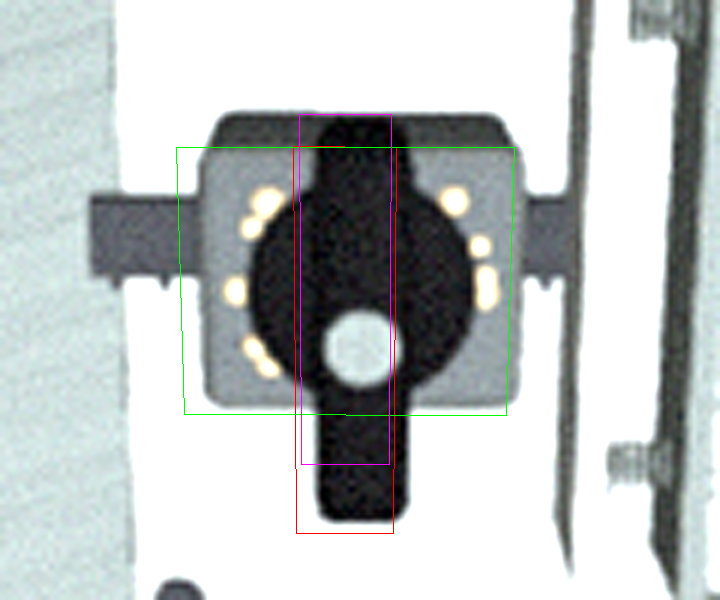

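```bash
python3 - <<'E'
from ov import *
K=[.4923,.0072]
ov('pics/w1.png',optics.camera_model('wrist'),np.array(K),YB,'pics/w1o2.png')
print(target(K+[.12],YB+np.pi/2),target(K+[.074],YB+np.pi/2))
E
```

```text
(array([-0.0004,  0.0012,  0.0799]), array([-0.    ,  0.0002,  0.0016])) (array([-0.0003,  0.0012,  0.1259]), array([-0.    ,  0.0002,  0.0016]))
```

View pics/w1o2.png

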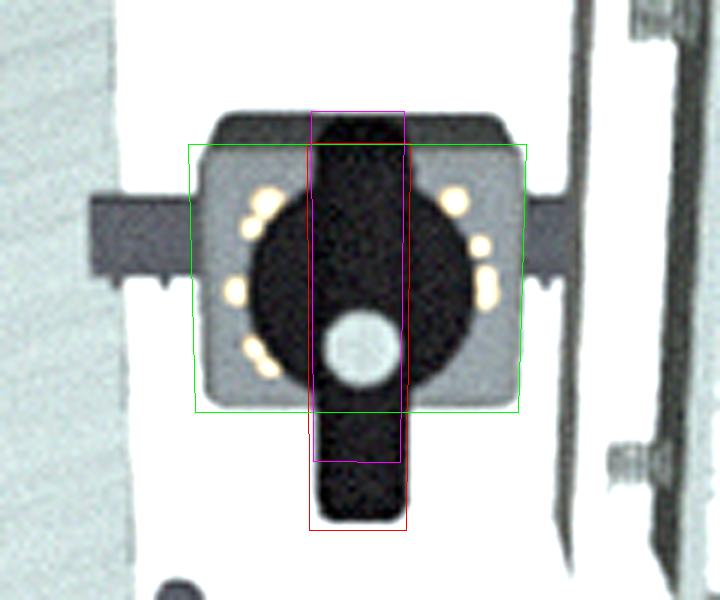

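Call:
jog_arm --moves '[{"dp":[0,0.001,0.05],"dr":[0,0,0]},{"dp":[0,0.001,0.08],"dr":[0,0,0]},{"dp":[0,0.001,0.11],"dr":[0,0,0]},{"dp":[0,0.001,0.126],"dr":[0,0,0]},{"dp":[0,0.001,0.126],"dr":[0,0,0]},{"dp":[0,0.001,0.126],"dr":[0,0,0]}]' --claw 0

```text
clock: 2.75
tool_pos: [0.4925, 0.0072, 0.075]
orientation: [0.442, 3.108, 0.0]
force: [-0.1, -0.7, 0.4]
opening: 1.003
```

```bash
python3 - <<'E'
from h import *
m=optics.camera_model('wrist'); im=optics.read_camera('wrist'); cv2.imwrite('pics/w2.png',im)
s=manip.read_state(); print(s['clock'],s['q'],s['tool_pos'],s['force'],s['wrist_torque'])
print(target([.4923,.0072,.074],YB+np.pi/2))
E
```

```text
2.8 [-5.97252455e-02  3.13694511e-01  1.80851388e+00 -9.64130230e-05
  1.01729761e+00 -1.34765614e+00] [0.49253693 0.00719042 0.07502062] [-0.74054677  0.80328652 -0.12033409] [-0.05149402  0.00176175  0.00684216]
(array([ 0.0002, -0.0001,  0.001 ]), array([0.0004, 0.0021, 0.0018]))
```

View pics/w2.png

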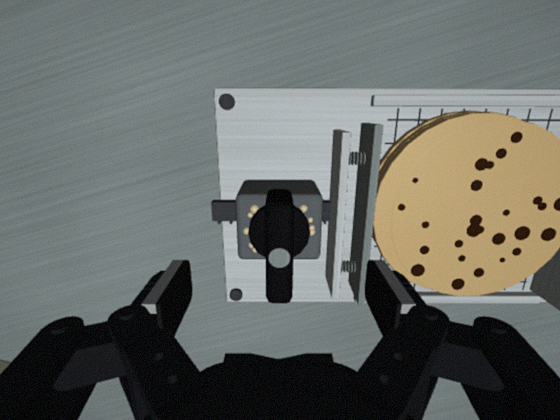

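Call:
jog_arm --moves '[{"dp":[0,0,0.001],"dr":[0,0,0]},{"dp":[0,0,0.001],"dr":[0,0,0]},{"dp":[0,0,0.001],"dr":[0,0,0]},{"dp":[0,0,0.001],"dr":[0,0,0]},{"dp":[0,0,0.001],"dr":[0,0,0]},{"dp":[0,0,0.001],"dr":[0,0,0]},{"dp":[0,0,0.001],"dr":[0,0,0]},{"dp":[0,0,0.001],"dr":[0,0,0]}]' --claw 1 --newtons 40

```text
clock: 3.8
tool_pos: [0.4925, 0.0072, 0.074]
orientation: [0.442, 3.108, 0.0]
force: [0.3, 0.4, -0.7]
opening: -0.001
```

```bash
cat > st.py <<'E'
from h import *
ims=optics.read_camera('wrist')
import sys
cv2.imwrite(f'pics/{sys.argv[1]}.png',ims)
F=[];T=[]
s=manip.read_state()
R=Ro.from_rotvec(s['orientation']); y=R.apply([0,1,0])
print('t',s['clock'],'q6 %.4f q1 %.4f'%(s['q'][5],s['q'][0]),'pos',s['tool_pos'].round(4),'yawy %.4f'%np.arctan2(y[1],y[0]),'F',s['force'].round(2),'T',s['wrist_torque'].round(3),'op %.3f'%s['opening'],'eff6 %.3f'%s['joint_efforts'][5], 'yaw turned %.4f'%(1.2862-np.arctan2(y[1],y[0])))
E
python3 st.py w3
```

```text
t 3.85 q6 -1.3476 q1 -0.0597 pos [0.4925 0.0072 0.074 ] yawy 1.2880 F [ 0.32 -0.32  0.12] T [ 0.043 -0.005  0.021] op -0.001 eff6 -0.000 yaw turned -0.0018
```

View pics/w3.png

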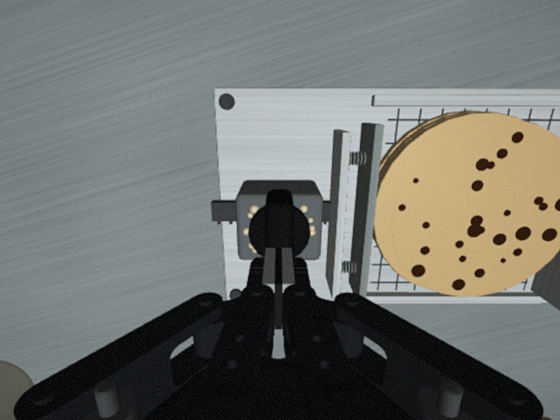

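```bash
python3 - <<'E'
from h import *
m=optics.camera_model('wrist'); s=manip.read_state()
print(proj(m,np.array([s['tool_pos'],[.4923,.0072,.102],s['tool_pos']+[0,0,.0187],[.4923,.0072,.06],[.4923,.0072,.01]])))
m=optics.camera_model('top');print(proj(m,np.array([s['tool_pos']])))
im=optics.read_camera('top'); cv2.imwrite('pics/t3.png',cv2.resize(im[130:330,130:400],None,fx=2.9,fy=2.9,interpolation=cv2.INTER_CUBIC))
im=optics.read_camera('scene'); cv2.imwrite('pics/s3.png',cv2.resize(im[50:220,230:430],None,fx=3.5,fy=3.5,interpolation=cv2.INTER_CUBIC))
E
```

```text
[[278.04217145 236.99808047]
 [277.98195449 256.8060529 ]
 [278.077012   249.75469406]
 [277.92720937 228.62947345]
 [277.8845627  206.67980456]]
[[211.37397059 240.36738059]]
```

View pics/t3.png

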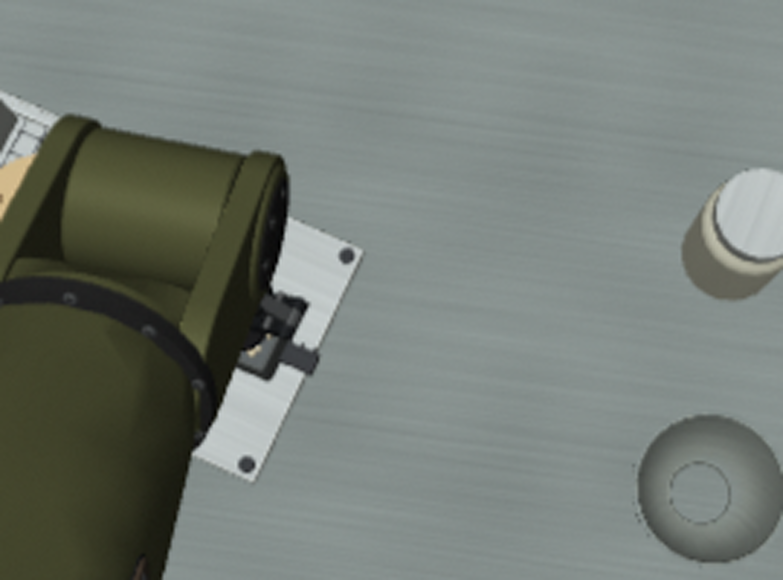

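View pics/s3.png

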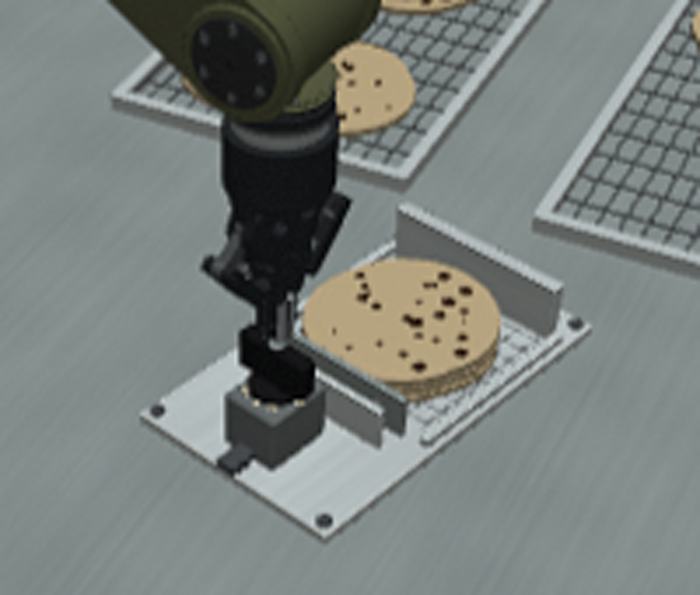

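```bash
python3 - <<'E'
import cv2
im=cv2.imread('pics/w3.png'); cv2.imwrite('pics/w3z.png',cv2.convertScaleAbs(cv2.resize(im[170:340,200:360],None,fx=3.5,fy=3.5,interpolation=cv2.INTER_CUBIC),alpha=2.5))
im=cv2.imread('pics/s3.png'); cv2.imwrite('pics/s3z.png',cv2.convertScaleAbs(cv2.resize(im[180:480,180:400],None,fx=2,fy=2,interpolation=cv2.INTER_CUBIC),alpha=2))
E
```

```text
(no output)
```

View pics/w3z.png

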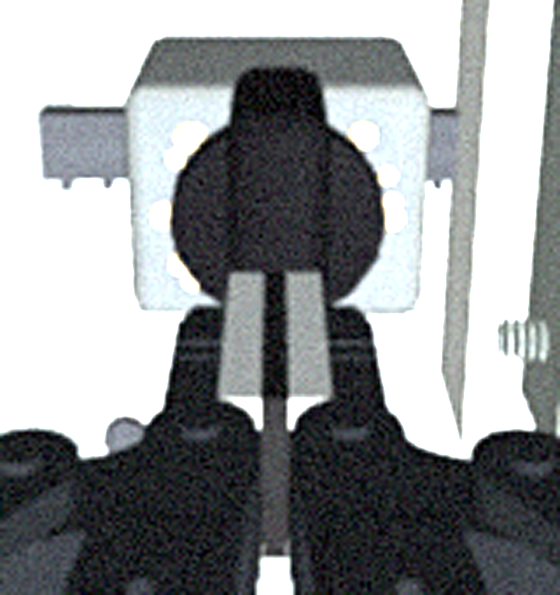

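View pics/s3z.png

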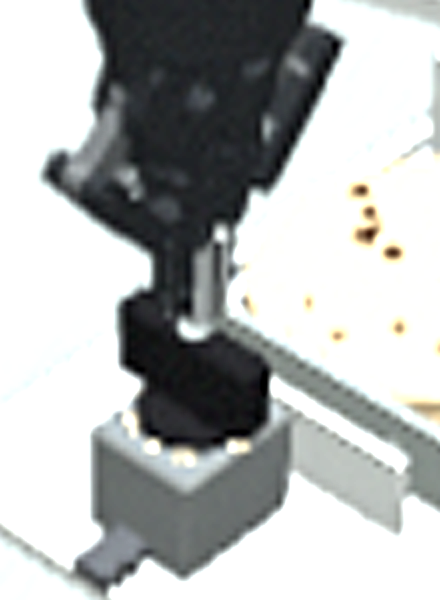

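```bash
python3 - <<'E'
from h import *
m=optics.camera_model('scene'); s=manip.read_state()
for z in (.074,.09,.1,.11,.12): print(z,(proj(m,np.array([[.4925,.0072,z]]))-[230,50]+.5)*3.5)
m=optics.camera_model('wrist')
x=Ro.from_rotvec(s['orientation']).apply([1,0,0]);y=Ro.from_rotvec(s['orientation']).apply([0,1,0]);print(x)
for z in (.074,.09,.1,.11,.12):
  print(z,proj(m,np.array([[.4925,.0072,z]+a*x*.011+b*y*.0095 for a in(-1,1) for b in (-1,1)])).round().tolist())
E
```

```text
0.074 [[276.30296694 374.07746076]]
0.09 [[276.72167953 357.1135647 ]]
0.1 [[276.98751442 346.34341947]]
0.11 [[277.25660372 335.44142357]]
0.12 [[277.52900756 324.40514088]]
[-0.96024734  0.27914354 -0.00198147]
0.074 [[264.0, 252.0], [293.0, 252.0], [263.0, 221.0], [293.0, 221.0]]
0.09 [[262.0, 264.0], [294.0, 264.0], [262.0, 231.0], [294.0, 231.0]]
0.1 [[261.0, 273.0], [295.0, 273.0], [261.0, 237.0], [295.0, 237.0]]
0.11 [[261.0, 282.0], [296.0, 282.0], [260.0, 245.0], [296.0, 245.0]]
0.12 [[259.0, 293.0], [297.0, 293.0], [259.0, 254.0], [298.0, 254.0]]
```

Call:
jog_arm --moves '[{"dp":[0,0,0],"dr":[0,0,0]},{"dp":[0,0,0],"dr":[0,0,0]},{"dp":[0,0,0],"dr":[0,0,0]},{"dp":[0,0,0],"dr":[0,0,0]},{"dp":[0,0,0],"dr":[0,0,0]},{"dp":[0,0,0.005],"dr":[0,0,0]},{"dp":[0,0,0.01],"dr":[0,0,0]},{"dp":[0,0,0.015],"dr":[0,0,0]},{"dp":[0,0,0.015],"dr":[0,0,0]}]' --claw 0

```text
clock: 5.08
tool_pos: [0.4923, 0.0072, 0.0585]
orientation: [0.443, 3.109, 0.0]
force: [-0.0, 0.1, -0.9]
opening: 1.0
```

```bash
python3 st.py w4; python3 - <<'E'
import cv2
from h import *
im=optics.read_camera('scene'); cv2.imwrite('pics/s4.png',cv2.convertScaleAbs(cv2.resize(im[80:200,260:380],None,fx=5,fy=5,interpolation=cv2.INTER_CUBIC),alpha=1.8))
E
```

```text
t 5.125 q6 -1.3477 q1 -0.0597 pos [0.4925 0.0072 0.0588] yawy 1.2880 F [-0.19  0.28 -0.08] T [ 0.044 -0.016  0.064] op 1.000 eff6 0.000 yaw turned -0.0018
```

View pics/w4.png

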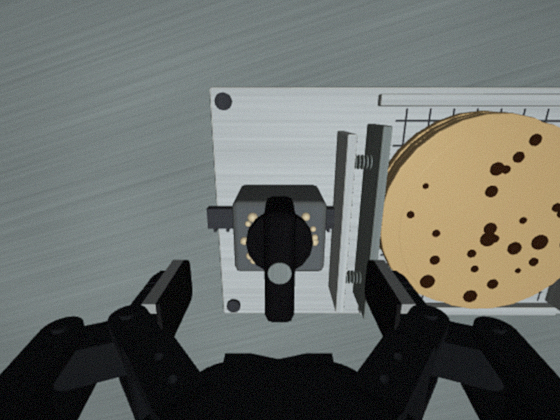

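View pics/s4.png

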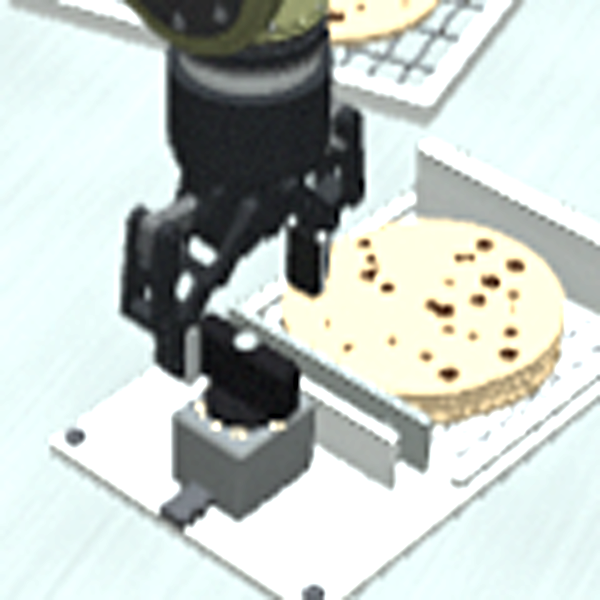

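```bash
python3 - <<'E'
from h import *
m=optics.camera_model('scene')
for sgn in (1,-1):
 for z in (.07,.08,.09,.1,.11,.12): print(sgn,z,((proj(m,np.array([[.4925+sgn*.28*.043,.0072+sgn*.96*.043,z]]))-[260,80]+.5)*5).round())
E
```

```text
1 0.07 [[301. 351.]]
1 0.08 [[302. 336.]]
1 0.09 [[302. 321.]]
1 0.1 [[303. 305.]]
1 0.11 [[304. 290.]]
1 0.12 [[305. 274.]]
-1 0.07 [[186. 432.]]
-1 0.08 [[186. 416.]]
-1 0.09 [[186. 401.]]
-1 0.1 [[186. 386.]]
-1 0.11 [[186. 370.]]
-1 0.12 [[186. 354.]]
```

Call:
jog_arm --moves '[{"dp":[0,0,0.007],"dr":[0,0,0]},{"dp":[0,0,0.014],"dr":[0,0,0]},{"dp":[0,0,0.02],"dr":[0,0,0]},{"dp":[0,0,0.02],"dr":[0,0,0]}]' --claw 0

```text
clock: 5.68
tool_pos: [0.4923, 0.0072, 0.0384]
orientation: [0.443, 3.109, 0.0]
force: [-0.3, -0.8, -0.9]
opening: 1.001
```

```bash
python3 st.py w5; python3 - <<'E'
import cv2
from h import *
im=optics.read_camera('scene'); cv2.imwrite('pics/s5.png',cv2.convertScaleAbs(cv2.resize(im[80:200,260:380],None,fx=5,fy=5,interpolation=cv2.INTER_CUBIC),alpha=1.8))
E
```

```text
t 5.725 q6 -1.3476 q1 -0.0597 pos [0.4925 0.0072 0.0388] yawy 1.2879 F [ 0.66 -0.16  0.3 ] T [ 0.048 -0.03   0.024] op 1.002 eff6 -0.000 yaw turned -0.0017
```

View pics/w5.png

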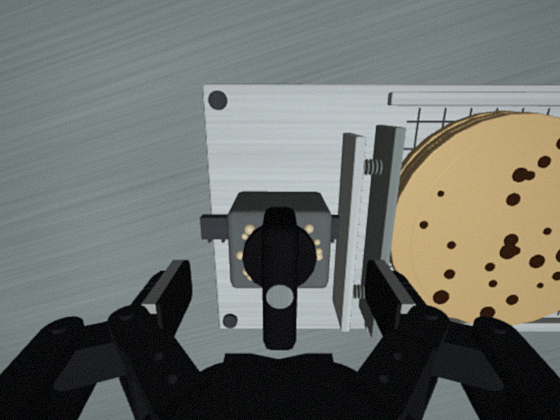

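View pics/s5.png

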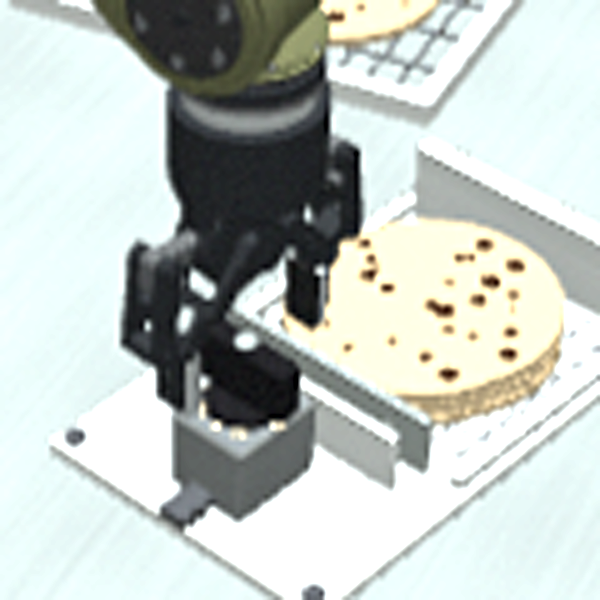

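Call:
jog_arm --moves '[{"dp":[0,0,0],"dr":[0,0,0]},{"dp":[0,0,0],"dr":[0,0,0]},{"dp":[0,0,0],"dr":[0,0,0]},{"dp":[0,0,0],"dr":[0,0,0]},{"dp":[0,0,0],"dr":[0,0,0]},{"dp":[0,0,0],"dr":[0,0,0]},{"dp":[0,0,0],"dr":[0,0,0]}]' --claw 1 --newtons 40

```text
clock: 6.65
tool_pos: [0.4928, 0.0075, 0.0392]
orientation: [0.442, 3.108, 0.001]
force: [-0.5, 5.9, 4.0]
opening: 0.182
```

```bash
python3 st.py w6; python3 - <<'E'
import cv2
im=cv2.imread('pics/w6.png'); cv2.imwrite('pics/w6z.png',cv2.convertScaleAbs(cv2.resize(im[180:350,200:360],None,fx=3.5,fy=3.5,interpolation=cv2.INTER_CUBIC),alpha=2.5))
E
```

```text
t 6.7 q6 -1.3476 q1 -0.0593 pos [0.4928 0.0075 0.0392] yawy 1.2880 F [-0.07  6.04  4.13] T [ 0.807  0.065 -0.041] op 0.178 eff6 -0.068 yaw turned -0.0018
```

View pics/w6z.png

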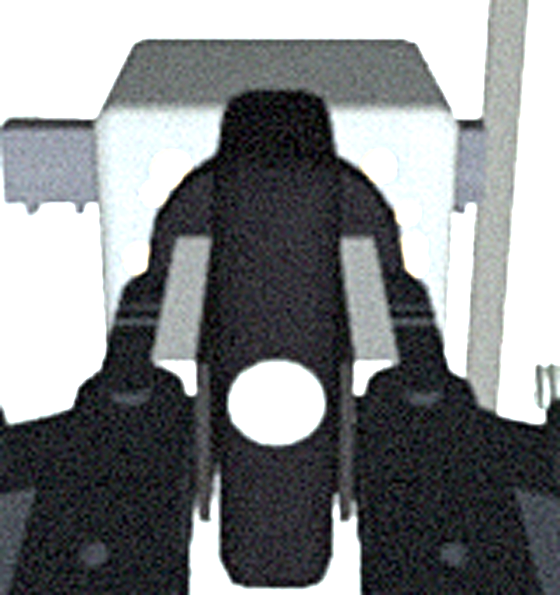

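```bash
python3 - <<'E'
from h import *
m=optics.camera_model('wrist'); s=manip.read_state(); x=Ro.from_rotvec(s['orientation']).apply([1,0,0])
A=ray(m,(278,347),.102);B=ray(m,(278,205.7),.102);C=ray(m,(279,180+402/3.5),.102)
for P in (A,B,C,(A+B)/2): print(P, (P-s['tool_pos'])[:2]@x[:2])
E
```

```text
[ 0.52095561 -0.0007943   0.102     ] -0.029339996153178297
[0.45351032 0.01880879 0.102     ] 0.040896196023943364
[0.4936111  0.00761733 0.102     ] -0.0007345115271832498
[0.48723296 0.00900724 0.102     ] 0.005778099935382532
```

Call:
jog_arm --moves '[{"dp":[0,0,0],"dr":[0,0,0]},{"dp":[0,0,0],"dr":[0,0,0]},{"dp":[0,0,0],"dr":[0,0,0.12]},{"dp":[0,0,0],"dr":[0,0,0.25]},{"dp":[0,0,0],"dr":[0,0,0.25]},{"dp":[0,0,0],"dr":[0,0,0.25]}]' --claw 1 --newtons 80

```text
clock: 7.45
tool_pos: [0.4929, 0.0077, 0.0393]
orientation: [0.822, 3.03, 0.002]
force: [-0.8, 6.1, 4.9]
opening: 0.17
```

```bash
python3 st.py w7
```

```text
t 7.5 q6 -1.1010 q1 -0.0592 pos [0.4929 0.0077 0.0393] yawy 1.0412 F [-1.    6.12  5.3 ] T [ 0.907  0.164 -0.186] op 0.173 eff6 -0.158 yaw turned 0.2450
```

View pics/w7.png

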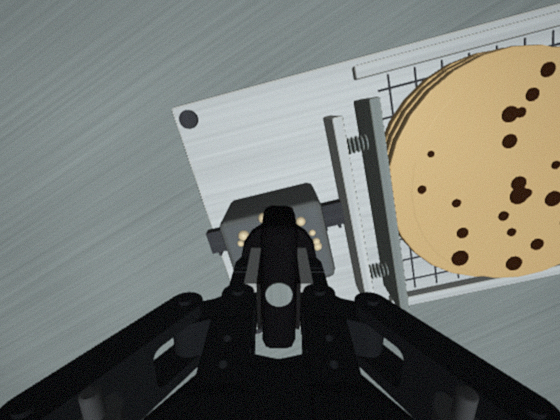

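```bash
cat > rd.py <<'E'
from h import *
m=[]
s=manip.read_state(); R=Ro.from_rotvec(s['orientation']); y=R.apply([0,1,0])
print('t %.2f turned %.4f qd6 %.3f'%(s['clock'],1.288-np.arctan2(y[1],y[0]),s['qd'][5]),'pos',s['tool_pos'].round(4),'F',s['force'].round(1),'T',s['wrist_torque'].round(3),'eff6 %.3f'%s['joint_efforts'][5],'op %.3f'%s['opening'])
E
python3 rd.py
```

```text
t 7.50 turned 0.2468 qd6 -0.001 pos [0.4929 0.0077 0.0393] F [-1.   6.1  5.3] T [ 0.907  0.164 -0.186] eff6 -0.158 op 0.173
```

Call:
jog_arm --moves '[{"dp":[0,0,0],"dr":[0,0,0.05]},{"dp":[0,0,0],"dr":[0,0,0.1]},{"dp":[0,0,0],"dr":[0,0,0.15]}]' --claw 1 --newtons 60

```text
clock: 7.88
tool_pos: [0.4929, 0.0077, 0.0394]
orientation: [1.043, 2.961, 0.002]
force: [-0.6, 5.6, 3.7]
opening: 0.173
```

```bash
python3 rd.py
```

```text
t 7.88 turned 0.3947 qd6 0.398 pos [0.4929 0.0077 0.0394] F [-0.6  5.6  3.7] T [0.797 0.163 0.106] eff6 -0.701 op 0.173
```

Call:
jog_arm --moves '[{"dp":[0,0,0],"dr":[0,0,0.03]},{"dp":[0,0,0],"dr":[0,0,0.06]}]'

```text
clock: 8.12
tool_pos: [0.493, 0.0078, 0.0394]
orientation: [1.131, 2.929, 0.003]
force: [0.2, 4.7, 4.1]
opening: 0.171
```

```bash
python3 rd.py
```

```text
t 8.12 turned 0.4542 qd6 0.250 pos [0.493  0.0078 0.0394] F [0.2 4.7 4.1] T [0.655 0.229 0.129] eff6 -0.428 op 0.171
```

Call:
jog_arm --moves '[{"dp":[0,0,0],"dr":[0,0,0.03]},{"dp":[0,0,0],"dr":[0,0,0.06]}]'

```text
clock: 8.38
tool_pos: [0.493, 0.0078, 0.0393]
orientation: [1.22, 2.893, 0.003]
force: [-0.4, 5.7, 2.9]
opening: 0.173
```

```bash
python3 rd.py
```

```text
t 8.38 turned 0.5155 qd6 0.244 pos [0.493  0.0078 0.0393] F [-0.4  5.7  2.9] T [0.765 0.118 0.086] eff6 -0.353 op 0.173
```

Call:
jog_arm --moves '[{"dp":[0,0,0],"dr":[0,0,0.03]},{"dp":[0,0,0],"dr":[0,0,0.06]}]'

```text
clock: 8.62
tool_pos: [0.493, 0.0079, 0.0393]
orientation: [1.309, 2.854, 0.003]
force: [-0.2, 5.6, 2.6]
opening: 0.172
```

```bash
python3 rd.py; python3 st.py w8
```

```text
t 8.62 turned 0.5773 qd6 0.238 pos [0.493  0.0079 0.0393] F [-0.2  5.6  2.6] T [0.795 0.153 0.246] eff6 -0.277 op 0.172
t 8.675 q6 -0.7687 q1 -0.0589 pos [0.493  0.0079 0.0393] yawy 0.7091 F [-0.28  5.05  3.12] T [0.765 0.104 0.134] op 0.174 eff6 -0.146 yaw turned 0.5771
```

View pics/w8.png

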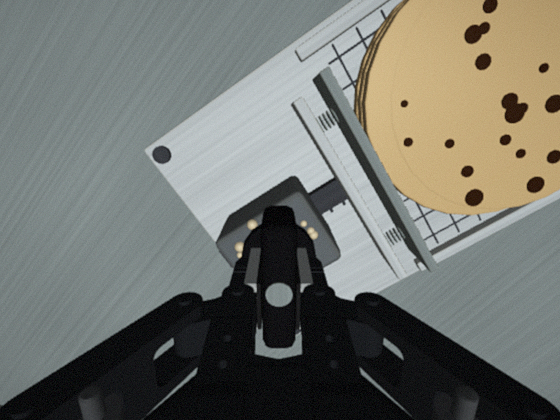

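Call:
jog_arm --moves '[{"dp":[0,0,0],"dr":[0,0,0.03]}]'

```text
clock: 8.8
tool_pos: [0.493, 0.0079, 0.0393]
orientation: [1.356, 2.832, 0.003]
force: [0.8, 4.9, 3.8]
opening: 0.172
```

```bash
python3 rd.py
```

```text
t 8.80 turned 0.6102 qd6 0.275 pos [0.493  0.0079 0.0393] F [0.8 4.9 3.8] T [0.739 0.132 0.257] eff6 -0.496 op 0.172
```

Call:
jog_arm --moves '[{"dp":[0,0,0],"dr":[0,0,0.03]}]'

```text
clock: 8.93
tool_pos: [0.493, 0.0079, 0.0394]
orientation: [1.401, 2.81, 0.003]
force: [0.6, 5.3, 3.2]
opening: 0.173
```

```bash
python3 rd.py
```

```text
t 8.93 turned 0.6421 qd6 0.249 pos [0.493  0.0079 0.0394] F [0.6 5.3 3.2] T [0.697 0.102 0.309] eff6 -0.261 op 0.173
```

```bash
python3 st.py w9; python3 -c "
from h import *
im=optics.read_camera('top');cv2.imwrite('pics/t9.png',im)
import subprocess
m=optics.camera_model('wrist')
ims={}
s=manip.read_state()
print(s['wrist_torque'])
K=np.array([.4926,.0076])
yd=np.array([np.cos(1.288),np.sin(1.288)]);xd=np.array([yd[1],-yd[0]])
P=lambda x,y,z:np.r_[K+x*xd+y*yd,z]
print(proj(m,np.array([P(x,y,.048) for x in(-.06,-.03,.03,.06) for y in (.045,.095)])).round(0).tolist())
"

```

```text
t 8.975 q6 -0.7037 q1 -0.0588 pos [0.4931 0.0079 0.0393] yawy 0.6442 F [0.33 5.64 3.48] T [0.767 0.12  0.132] op 0.170 eff6 -0.121 yaw turned 0.6420
[0.6994732  0.10713985 0.04272218]
[[278.0, 116.0], [356.0, 55.0], [309.0, 160.0], [386.0, 104.0], [365.0, 238.0], [438.0, 191.0], [390.0, 273.0], [461.0, 229.0]]
```

View pics/w9.png

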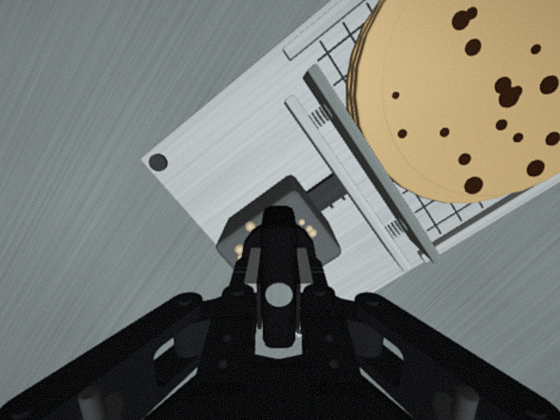

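```bash
cat > rect.py <<'E'
from h import *
def pose(p,yw):
    y=np.array([np.cos(yw),np.sin(yw),0]); z=np.array([0,0,-1.]); return np.c_[np.cross(y,z),y,z],np.array(p)
K=np.array([.4926,.0076]); yd=np.array([np.cos(1.2865),np.sin(1.2865)]);xd=np.array([yd[1],-yd[0]])
def model(p,yw):
    # hand-eye from calibration at now
    he=np.load('he.npz'); Rt,pt=pose(p,yw)
    Rc=he['Rch']@Rt.T; tc=he['tch']-Rc@pt; return dict(R=Rc,t=tc,fx=he['k'][0],fy=he['k'][1],cx=he['k'][2],cy=he['k'][3])
def rect(name,p,yw,z=.048,s=3000,y0=.03,y1=.25,x0=-.08,x1=.08):
    m=model(p,yw); 
    pts=lambda x,y:np.r_[K+x*xd+y*yd,z]
    q=[(x0,y0),(x1,y0),(x1,y1),(x0,y1)]
    src=proj(m,np.array([pts(*a) for a in q])).astype(np.float32)
    dst=np.array([((a[1]-y0)*s,(a[0]-x0)*s) for a in q],np.float32)
    return cv2.warpPerspective(cv2.imread(f'pics/{name}.png'),cv2.getPerspectiveTransform(src,dst),(int((y1-y0)*s),int((x1-x0)*s)),flags=cv2.INTER_CUBIC)
E
python3 - <<'E'
from rect import *
m=optics.camera_model('wrist'); s=manip.read_state(); Rt=Ro.from_rotvec(s['orientation']).as_matrix()
Rch=m['R']@Rt; tch=m['R']@s['tool_pos']+m['t']; np.savez('he.npz',Rch=Rch,tch=tch,k=[m['fx'],m['fy'],m['cx'],m['cy']])
A=[('w5',[.4925,.0072,.0388],1.2879),('w7',[.4929,.0077,.0393],1.0412),('w8',[.493,.0079,.0393],.7091),('w9',[.4931,.0079,.0393],.6442)]
out=[]
for n,p,y in A:
    im=rect(n,p,y,x0=-.075,x1=.0,y1=.12,s=8000); out.append(im[250:400]); cv2.imwrite(f'pics/r_{n}.png',im)
cv2.imwrite('pics/rr.png',np.vstack(out))
E
```

```text
(no output)
```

View pics/rr.png

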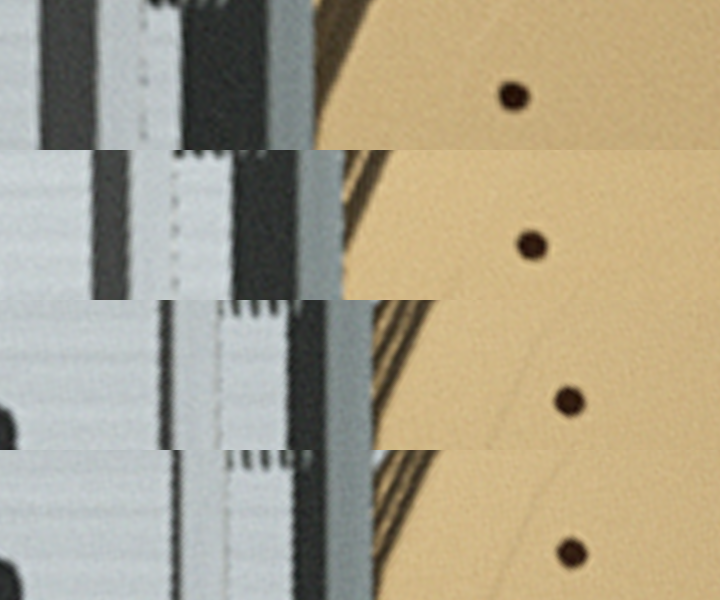

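```bash
python3 - <<'E'
from rect import *
A=[('w5',[.4925,.0072,.0388],1.2879),('w7',[.4929,.0077,.0393],1.0412),('w8',[.493,.0079,.0393],.7091),('w9',[.4931,.0079,.0393],.6442)]
for n,p,y in A:
    im=rect(n,p,y,x0=-.075,x1=.0,y1=.12,s=8000)[290:380].astype(float)
    pr=im[:,:,0].mean(0); g=np.gradient(cv2.GaussianBlur(pr[None],(0,0),2)[0])
    # print strong extremes
    res=[]
    for i in range(3,len(g)-3):
        if abs(g[i])>1.2 and abs(g[i])==abs(g[i-3:i+4]).max():
            w=np.abs(g[i-5:i+6]); res.append((round(float((w*np.arange(i-5,i+6)).sum()/w.sum()),1),round(float(g[i]),1)))
    print(n,[r for r in res if r[0]<400])
E
```

```text
w5 [(38.9, -16.1), (97.1, 12.9), (136.9, -1.4), (147.0, 1.9), (180.7, -17.6), (268.0, 8.7), (313.0, -10.7), (323.3, 3.3), (334.0, 2.3), (339.9, 2.3)]
w7 [(91.1, -17.0), (129.0, 13.6), (169.8, -1.9), (178.4, 2.5), (231.1, -19.1), (240.0, 1.2), (297.8, 9.6), (342.7, -8.3), (354.8, 2.7), (366.8, 2.4)]
w8 [(13.0, 3.6), (159.0, -17.5), (172.1, 14.5), (212.8, -2.3), (221.4, 3.1), (286.8, -19.4), (326.0, 10.0), (371.7, -11.2), (383.5, 2.8)]
w9 [(16.1, 3.2), (170.6, -17.5), (181.3, 15.3), (221.9, -2.5), (230.1, 3.2), (292.0, -19.5), (299.0, 1.3), (326.2, 10.2), (371.8, -11.4), (380.4, 1.9), (394.0, 2.2)]
```

Call:
jog_arm --moves '[{"dp":[0,0,0],"dr":[0,0,-0.025]},{"dp":[0,0,0],"dr":[0,0,-0.05]},{"dp":[0,0,0],"dr":[0,0,-0.05]},{"dp":[0,0,0],"dr":[0,0,-0.05]}]'

```text
clock: 9.52
tool_pos: [0.493, 0.0079, 0.0393]
orientation: [1.33, 2.844, 0.003]
force: [-0.7, 3.8, 3.0]
opening: 0.17
```

```bash
python3 rd.py; python3 st.py w10; cat > gap.py <<'E'
from rect import *
import sys
n=sys.argv[1]; z=0
s=manip.read_state(); y=Ro.from_rotvec(s['orientation']).apply([0,1,0])
im=rect(n,s['tool_pos'],np.arctan2(y[1],y[0]),x0=-.075,x1=.0,y1=.12,s=8000); cv2.imwrite(f'pics/r_{n}.png',im); im=im[290:380].astype(float)
pr=im[:,:,0].mean(0); g=np.gradient(cv2.GaussianBlur(pr[None],(0,0),2)[0])
for i in range(3,395):
    if abs(g[i])>6 and abs(g[i])==abs(g[i-3:i+4]).max():
        w=np.abs(g[i-5:i+6]); print((round(float((w*np.arange(i-5,i+6)).sum()/w.sum()),1),round(float(g[i]),1)),end=' ')
E
python3 gap.py w10
```

```text
t 9.53 turned 0.5921 qd6 0.001 pos [0.493  0.0079 0.0393] F [-0.7  3.8  3. ] T [0.72  0.165 0.164] eff6 0.200 op 0.170
t 9.575 q6 -0.7553 q1 -0.0588 pos [0.493  0.0079 0.0393] yawy 0.6958 F [-1.51  3.37  3.31] T [0.654 0.212 0.222] op 0.173 eff6 0.215 yaw turned 0.5904
(161.1, -17.3) (173.3, 15.0) (287.7, -19.1) (325.9, 9.8) (370.9, -10.9)
```

Call:
jog_arm --moves '[{"dp":[0,0,0],"dr":[0,0,0]},{"dp":[0,0,0],"dr":[0,0,0]},{"dp":[0,0,0],"dr":[0,0,0]},{"dp":[0,0,0],"dr":[0,0,0]},{"dp":[0,0,0],"dr":[0,0,0]},{"dp":[0,0,0],"dr":[0,0,0]}]' --claw 0

```text
clock: 10.32
tool_pos: [0.493, 0.0079, 0.0393]
orientation: [1.33, 2.844, 0.003]
force: [-0.0, 0.1, 0.4]
opening: 0.998
```

```bash
python3 rd.py; python3 st.py w11;python3 gap.py w11
```

```text
t 10.32 turned 0.5922 qd6 -0.001 pos [0.493  0.0079 0.0393] F [-0.   0.1  0.4] T [ 0.015 -0.012  0.043] eff6 0.000 op 0.998
t 10.375 q6 -0.7553 q1 -0.0588 pos [0.493  0.0079 0.0393] yawy 0.6958 F [0.37 0.8  0.48] T [-0.014 -0.009  0.029] op 1.002 eff6 0.000 yaw turned 0.5904
(161.0, -16.5) (173.3, 14.1) (287.6, -18.2) (325.3, 9.1) (370.9, -10.4)
```

View pics/w11.png

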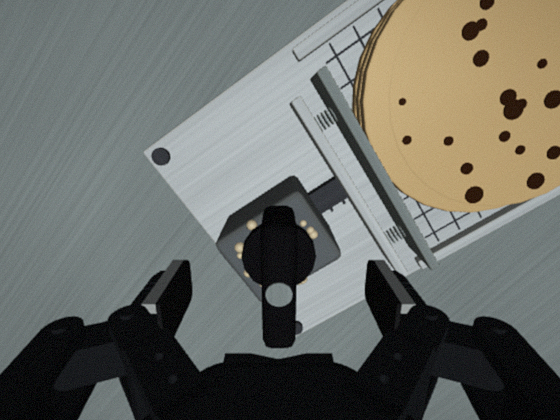

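Call:
jog_arm --moves '[{"dp":[0,0,-0.03],"dr":[0,0,0]},{"dp":[0,0,-0.08],"dr":[0,0,0]},{"dp":[0,0,-0.13],"dr":[0,0,0]},{"dp":[0,0,-0.17],"dr":[0,0,0]},{"dp":[0,0,-0.17],"dr":[0,0,0]},{"dp":[0,0,-0.17],"dr":[0,0,0]},{"dp":[0,0,-0.17],"dr":[0,0,0]}]'

```text
clock: 11.25
tool_pos: [0.4921, 0.0078, 0.2081]
orientation: [1.331, 2.845, 0.002]
force: [0.0, 0.0, -0.8]
opening: 0.997
```

```bash
python3 rd.py; python3 st.py w12;python3 gap.py w12; python3 - <<'E'
from h import *
im=optics.read_camera('scene'); cv2.imwrite('pics/s12.png',im)
E
```

```text
t 11.25 turned 0.5922 qd6 0.000 pos [0.4921 0.0078 0.2081] F [ 0.   0.  -0.8] T [0.078 0.003 0.025] eff6 -0.000 op 0.997
t 11.3 q6 -0.7552 q1 -0.0592 pos [0.4922 0.0078 0.2083] yawy 0.6959 F [-0.19 -0.02 -0.13] T [ 0.012 -0.028 -0.065] op 0.998 eff6 0.000 yaw turned 0.5903
(162.8, -6.7) (177.0, 6.4) (305.0, -10.7) (324.0, 7.0)
```

View pics/w12.png

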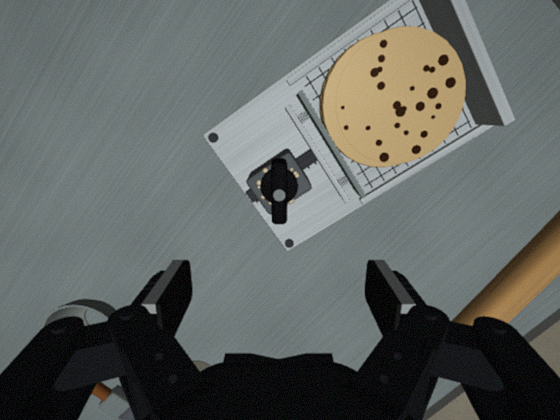

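View pics/s12.png

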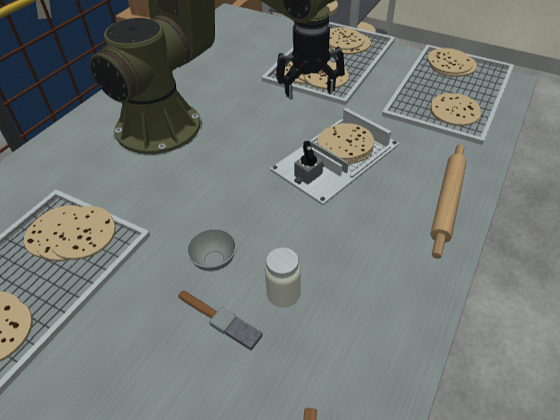

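```bash
python3 -c "
from station import ticket
print(ticket.hand_in())"
```

```text
the job is handed in; nothing more can be done
None
```

The flatbreads are held snugly against the back fence at about 6 N by my estimate, inside the 3 to 10 N snug range. The knob is released and the job is handed in. No verdict came back.

**What I did:** I gripped the bar knob and broke it loose with a 0.25 rad clockwise twist. I kept turning to 0.64 rad until the torque rose, then eased back 0.05 rad to 0.59 rad, opened the fingers and lifted clear. It took 11.3 s of the 48 s.

**Last checks:**
- **Plate force:** Pictures taken as the guide moved in put first contact at about 0.45 rad. They show about 2.1 mm of plate give at the end, which is roughly 6.4 N. That measurement did not change when I let go of the knob.
- **Contact and bystanders:** After release the wrist force was about zero, and the bystanders look unmoved in the scene picture.

**What failed or disagreed:**
- **First grip missed:** The fingers closed just above the bar without touching it, because the real fingertips sit about 35 mm short of the reported TCP. I measured that from the pictures and went lower.
- **Torque against pictures:** The torque readings were noisy. At the peak they suggested about 9 to 12 N, while the pictures showed about 9 N. That was too near the upper limit, so I eased back and trusted the pictures.
- **Weak last image:** The final picture, from high up, could not confirm the plate gap accurately, so the force figure rests on the close picture taken just after release.

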